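Square a coated glass plate on the drawdown board and lay it on the run-off stand

ROBOT

A 6-joint arm with a two-finger parallel gripper is mounted at the origin on the work surface. World frame = base frame: x ahead of the robot, y to its left, z up, the work surface at z = 0. Lengths are in m, angles in rad, forces in N, time in s.
With the tool pointing down it reaches from about 0.35 to 0.725 m from the base axis. Payload 6 kg.
Tool frame: the origin (TCP) lies on the centre line of the jaws, within the pads' length; the fingertips stand manip.tip_reach ahead of it and the grasp point (between the pads) lies 8 mm behind it (manip.tip_reach is the distance from the TCP to the fingertips, in m); z points along the fingers, y is the direction in which the jaws open and shut (so a half turn about z gives the same grasp; the last joint's range is limited). The gripper opens to 85 mm and grips with 20 to 120 N. Pads are 22 mm wide; open, the fingers measure 114 mm over their backs; the gripper's body (76 mm by 85 mm) begins 54 mm behind the grasp point. The pads swing forward as they close: fully open they stand 13 mm farther back than shut.
Start: joints at [1.576, 0.04, 0.085, 0, -1.615, -0.334], TCP at [0.194, 0.568, 0.242] pointing down, gripper open.
Joint ranges: [-2.56, 2.56], [-1.29, 2.01], [-1.08, 1.49], [-3.29, 1.98], [-2.81, -0.18], [-2.99, 2.99]. Speed limits (rad/s): [2.57, 2.57, 3.01, 3.14, 3.14, 3.14].

INTERFACE

Orientations are given as a rotation vector (axis times angle).
In Python, from station import manip gives the robot as it stands.
- The arm moves only by the shell command python3 -m pendant 'ROWS' [FORCE]. ROWS is a JSON object of lists of equal length, an entry for each row: "slide": the shift along the world's x, y, z in cm, a list of three; "angular": the turn, a rotation vector about the world's x, y, z in rad, a list of three; "fingers": the finger opening in cm, from 0 to 8.54. A call has 1 to 8 rows; each row is the pose to reach, as a shift and turn from the pose commanded when the call began; what a row does not reach only later rows make up. A row lasts 1/10 s, in which the tool goes at most 50 mm and 8.59 degrees, less where a joint would pass 70% of its speed; a pose out of reach is approached as far as the arm can. A call with a gripper value outside its range is refused whole. The fingers move at their own pace and stop on an object; FORCE is the grip in N (left out, the last holds). Time passes only in rows, so rows that repeat a pose let the fingers close. It gives the time, the measured TCP pose, the force and the opening at its end, in the units of the state.
- manip.get_obs(): the state, without advancing time (a new reading comes with each control period).
- manip.read_camera(name): name is "scene" or "top" or "wrist"; returns a dict with "color" (480x640x3 uint8, blue, green, red), "z_map" (480x640 float32, m along the optical axis (not along the pixel's ray), 0 where there is no reading), "camera_matrix" (3x3 intrinsics, pixels), "cam_to_world" (4x4, takes a point from camera to world coordinates); the wrist camera has in their place "mount" (4x4, takes a point from camera to tool coordinates, whose origin is the TCP and whose axes are the flange's). Camera axes: x right, y down, z forward; pixel columns grow to the right and rows downward; lengths in m; the calibration is good to about 2 mm. The wrist camera is an equidistant fisheye: a pixel r from the principal point sees the ray r / f radians off the axis. A picture is of the moment at which its call begins: read the wrist's pose just before it.
- manip.finish_job(): hands the job in, once; it reports no verdict.
The state is a dict: "clock": time; "joints": joint angles; "qd": joint speeds; "tau": joint torques, N m; "tcp_pos": TCP position; "orientation": TCP orientation; "wrist_force": force on the tool from outside, world axes, zero at the start; "ft_torque": the same for the moment, N m; "opening": opening from 0.0 (shut) to 1.0 (fully open).
Only numpy, scipy, OpenCV 4.12 (cv2) and the standard library are available. Lean on these libraries where they do the work, as an engineer would, in place of code of your own. Each camera call takes 0.05 s, during which the arm holds its last target. There are 200 camera calls.

TASK

Get the blue-coated glass plate ready for its run-off test. Slide it across the drawdown board until it is squared up in the corner, flush against both the end stop and the side fence; then grip it by its long edges at the finger reliefs, lift it clear of the board and lay it, coat up, on the raised bed of the tilted stand, centred, lengthways up the slope, with its lower short edge resting against the ledge. Do not drop it, leave the stand's angle as it is set, do not disturb the other things, and let go when it is lying there.

Things in the scene. Friction and masses are not known exactly. Their poses are not given: they have to be found in the camera images.
- plate: the blue-coated glass plate to handle: 100 x 50 x 5 mm, about 62 g, greenish glass with a blue cured coat on its top face. Origin: centre of the underside; x along the length, y along the width, z out of the coated face. It starts askew, lying on the drawdown board, clear of both stops. Its ends are alike: either may point up the slope. It drags: pushed askew against a stop it can jam.
- board: drawdown board, fixed: pale slab 220 (x) x 150 (y) x 20 mm high with a flat bed on top. Origin: centre of its underside; x points away from the robot to the steel end stop, y to the steel side fence. Inner face of the end stop at x = 85 mm (y = -68 to 50 mm), of the fence at y = 50 mm (x = -100 to 95 mm, with a gap from 12 to 58 mm); both are 12 mm thick and stand 8 mm above the bed.
- corner (a point): the corner where end stop and side fence meet: the point on the bed surface (20 mm above the bench) at board x = 85, y = 50 mm; axes as the board's. The squared plate's centre lies 50 mm from it in -x and 25 mm in -y, its length along x.
- reliefs (a point): point on the bed surface, between the two finger reliefs, where the squared plate's centre lies (board x = 35, y = 25 mm); axes as the board's. The reliefs are dark pockets 46 mm long in x, floor 10 mm below the bed: one from 17 mm out to the board's edge at 50 mm in +y, through the fence gap; one from -17 to -55 mm in y. Each reaches 8 mm under a long edge, so fingertips can go below it.
- stand: run-off test stand, fixed: grey base 200 x 130 x 12 mm (x = -25 to 175 mm) with a tilting table. Origin: on the bench, on the table's centreline; x points from the table's low end to its high end, away from the robot. Hinge at x = 0, z = 30 mm. Slotted quadrant and black knob at the left side (y = 61 to 80 mm); drip post 192 mm high at x = 163, y = -45 mm, its dropper swung to the rear.
- incline (a joint): tilt of the stand's table from level, rad: its far end (+x) is raised, so its face looks up and back towards the robot. It is set between 0.37 and 0.50 and clamped by friction; it stays unless pushed hard.
- rest (a point): point on the tilted table: on the top of the raised white bed at mid-width, where it meets the ledge. Axes: x up the slope, y across, z square out of the bed. Bed 40 mm wide, 112 mm long, 10 mm above the 100 mm wide grey slab, so the plate overhangs 5 mm each side, with room for fingers. Dark ledge at x = 0, 56 mm wide, 6 mm above the bed. Laid right, the plate's origin is at x = 50 mm, y = 0, z = 0.
- bed_top (a point): point on top of the raised bed at mid-width at its upper end, 112 mm up the slope from rest; same axes
- spare_plate: bystander: another glass plate 100 x 50 x 5 mm with a cream coat, lying on the bench beyond the board and the stand. Origin: centre of the underside.
- applicator: bystander: square steel film applicator frame, 60 x 70 x 30 mm high, on the bench beyond the board's end stop. Origin: centre of the underside.
- dropper: bystander: amber dropper bottle, 30 mm diameter, 75 mm high, beside the stand. Origin: centre of the underside.
- timer: bystander: white bench timer 50 x 62 x 18 mm, lying beside the board. Origin: centre of the underside.
- jar_a: bystander: clear jar with brass-coloured cap, 60 mm diameter, 80 mm high. Origin: centre of the underside.
- jar_b: bystander: white jar with brass-coloured cap, 52 mm diameter, 65 mm high. Origin: centre of the underside.
- spatula: bystander: 170 mm spatula with wooden handle, lying on the bench. Origin: centre of the underside.
There are look-alikes about, which are no part of the job. Leave any red look-alike of the plate alone.

How it is judged:
On the way, in this order (a step that is already met when the one before it is completed fails the run):
1. the plate lies flat in the corner of the drawdown board, flush with the end stop and the side fence (each within about 2 mm) (x of plate in the frame of corner between -0.0525 and -0.048 m and y of plate in the frame of corner between -0.0275 and -0.023 m and z of plate in the frame of corner below 0.002 m and angle between the x axis of plate and the x axis of corner, either way round below 0.04 rad), for 0.2 s.
2. the plate is held by the fingers across its long edges, near the middle of its length, lifted clear of the board (contact force between the fingers and plate above 1 N and z of plate in the frame of corner above 0.025 m and contact force between plate and board below 0.1 N and x of the grasp point in the frame of plate between -0.022 and 0.022 m), for 0.1 s.
At the end, for the whole second after the job is handed in: the plate lies flat, coat up and still, on the raised bed of the tilted stand: its lower short edge within 3 mm of the ledge, centred within 5 mm across the bed, square within 4 degrees, and let go (x of plate in the frame of rest between 0.047 and 0.053 m and y of plate in the frame of rest between -0.005 and 0.005 m and z of plate in the frame of rest between -0.002 and 0.002 m and angle between the x axis of plate and the x axis of rest, either way round below 0.07 rad and angle between the z axis of plate and the z axis of rest, either way round below 0.05 rad and angle between plate's own z axis and vertical below 1 rad and linear speed of plate below 0.01 m/s and contact force between the fingers and plate below 0.1 N); the robot touches nothing.
It fails at once if the plate is dropped (moves faster than 0.45 m/s with no finger on it, a free fall of about 10 mm) (contact force between the fingers and plate below 0.05 N and linear speed of plate above 0.45 m/s).
It fails at once if the set angle of the stand is disturbed (the upper end of its bed moves more than 6 mm) (distance of bed_top from where it was at the start of the episode above 0.006 m).
It fails at once if a bystander is moved by more than 25 mm (distance of any of spare_plate, applicator, dropper, timer, jar_a, jar_b, spatula from where it was at the start of the episode above 0.025 m).
It also fails if it takes over 69 s, if anything falls off the work surface, if the arm or the gripper's body presses on something with over 40 N, if the wrist force passes 120 N, or if a joint passes its speed limit or range.

## Working session

There is one attempt and no reset: what is moved stays moved. The work goes in short steps, Python scripts to look and compute and a shell command to move; the robot and the scene stay as the last step left them, time stands still between calls to the robot, and variables do not carry over. Pictures are saved under pics/ and viewed, about 8 in all and at most 12, crops included, and the job is handed in when it is done.

```bash
mkdir -p pics; ls; python3 - <<'E'
from station import manip
import cv2,numpy as np
o=manip.get_obs(); print(o); print(manip.tip_reach)
for n in("scene","top"):
    c=manip.read_camera(n); cv2.imwrite(f"pics/{n}0.png",c["color"]); np.savez(f"{n}0.npz",**c)
    print(n,c["camera_matrix"].round(1).tolist(),c["cam_to_world"].round(3).tolist())
E
```

```text
pics
{'clock': 0.0, 'joints': array([ 1.57571621e+00,  4.08134134e-02,  8.37933115e-02, -4.58189969e-04,
       -1.61550579e+00, -3.33697697e-01]), 'qd': array([-1.89464942e-04,  5.92007022e-05, -1.02274019e-03, -1.08525665e-03,
       -4.67826117e-04, -9.37244384e-04]), 'tau': array([-1.17014501e-03, -3.68205285e+01,  3.47410440e+01,  6.93227872e+00,
       -5.53484657e-03, -2.85502800e-06]), 'tcp_pos': array([0.19355615, 0.56758976, 0.24126939]), 'orientation': array([ 3.09748662e+00, -5.13797364e-01, -2.50826060e-04]), 'wrist_force': array([ 0.56112259, -0.11671581, -0.34106084]), 'ft_torque': array([-0.05867977, -0.01602822,  0.01968142]), 'opening': 0.9983808206939989}
0.011
scene [[438.8, 0.0, 310.3], [0.0, 438.8, 239.7], [0.0, 0.0, 1.0]] [[0.558, 0.464, -0.688, 1.259], [0.829, -0.303, 0.469, -0.476], [0.009, -0.833, -0.554, 0.569], [0.0, 0.0, 0.0, 1.0]]
top [[449.4, 0.0, 326.8], [0.0, 449.4, 238.3], [0.0, 0.0, 1.0]] [[-0.204, -0.957, 0.205, 0.4], [-0.979, 0.201, -0.037, -0.029], [-0.006, -0.208, -0.978, 1.026], [0.0, 0.0, 0.0, 1.0]]
```

View pics/top0.png

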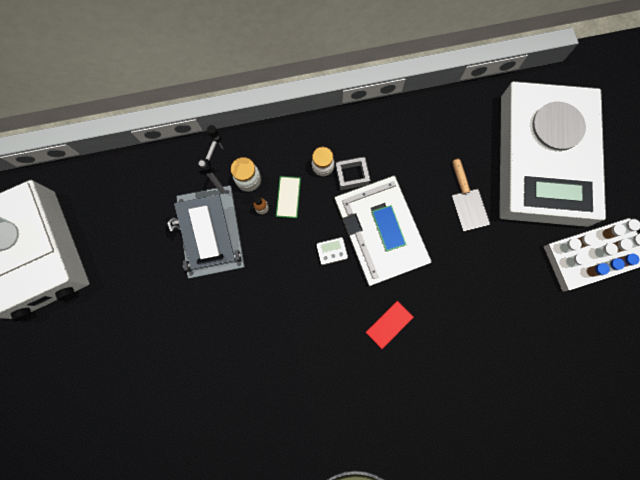

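View pics/scene0.png

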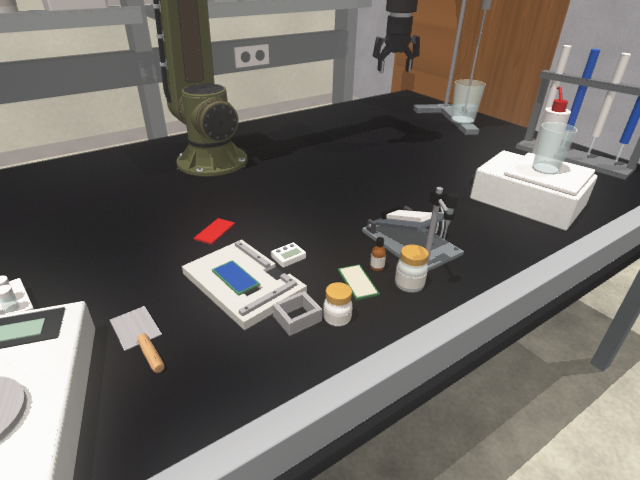

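The top view shows the board around (383,230), with the blue plate at (390,228), the end stop at the far edge and the fence on the left. The stand is at (208,235) with its white bed at (203,232). The red look-alike lies at (390,325).

```bash
cat > h.py <<'E'
import cv2,numpy as np
def ray(c,uv,h):
    "pixels onto plane z=h"
    K,T=c["camera_matrix"],c["cam_to_world"]
    uv=np.atleast_2d(uv).astype(float)
    d=np.c_[uv,np.ones(len(uv))]@np.linalg.inv(K).T@T[:3,:3].T
    return T[:3,3]+d*((h-T[2,3])/d[:,2])[:,None]
def pts(c,m):
    v,u=np.nonzero(m&(c["z_map"]>0)); z=c["z_map"][v,u]
    p=(np.c_[u,v,np.ones(len(u))]@np.linalg.inv(c["camera_matrix"]).T)*z[:,None]
    return p@c["cam_to_world"][:3,:3].T+c["cam_to_world"][:3,3]
def big(m,near=None):
    cs,_=cv2.findContours(m.astype(np.uint8),cv2.RETR_EXTERNAL,cv2.CHAIN_APPROX_NONE)
    if near is not None: cs=[k for k in cs if cv2.pointPolygonTest(k,near,True)>-6]
    return max(cs,key=cv2.contourArea)
def fill(c,k):
    m=np.zeros(c["color"].shape[:2],np.uint8); cv2.drawContours(m,[k],-1,1,-1); return m>0
def blue(c):
    h=cv2.cvtColor(c["color"],cv2.COLOR_BGR2HSV); return (h[...,0]>95)&(h[...,0]<130)&(h[...,1]>120)&(h[...,2]>60)
def white(c,t=170):
    return c["color"].min(2)>t
def rect(P):
    r=cv2.minAreaRect((P[:,:2]*1000).astype(np.float32)); b=cv2.boxPoints(r)
    e=b[1]-b[0],b[2]-b[1]; l=max(e,key=np.linalg.norm)
    a=np.degrees(np.arctan2(l[1],l[0])); a=(a+90)%180-90
    return np.array(r[0]).round(1),np.round(sorted(r[1]),1),round(float(a),2)
E
python3 - <<'E'
from h import *
for n,pb,bd,bed in(("top",(390,228),(415,250),(203,232)),("scene",(236,277),(212,290),(410,216))):
    c=dict(np.load(n+"0.npz"))
    k=big(blue(c),pb); print(n,"plate",rect(ray(c,k[:,0],.025)),"depth z",np.median(pts(c,fill(c,k)),0).round(4))
    k=big(white(c,150),bd); h=cv2.convexHull(k)
    print(" board",rect(ray(c,h[:,0],.02)),cv2.contourArea(k), "z",np.median(pts(c,fill(c,k)),0).round(4))
    q=cv2.approxPolyDP(h,4,True)[:,0]; print("  ",q.tolist(),(ray(c,q,.02)*1000).round(0)[:,:2].tolist())
    k=big(white(c,150),bed); m=cv2.erode(fill(c,k).astype(np.uint8),np.ones((3,3)))>0; P=pts(c,m)
    ce=P.mean(0);nn=np.linalg.svd(P-ce,full_matrices=False)[2][2]; nn*=np.sign(nn[2])
    print(" bed n",nn.round(3),"c",ce.round(4),len(P),"tilt",np.arccos(nn[2]).round(3),"res",((P-ce)@nn).std().round(4))
    T=c["cam_to_world"]; d=np.c_[k[:,0].astype(float),np.ones(len(k))]@np.linalg.inv(c["camera_matrix"]).T@T[:3,:3].T
    X=T[:3,3]+d*(((ce-T[:3,3])@nn)/(d@nn))[:,None]
    yx=np.cross(nn,[0,0,1.]); yx/=np.linalg.norm(yx); up=np.cross(yx,nn); up=up*np.sign(up[2])
    Q=np.c_[(X-ce)@up,(X-ce)@np.cross(nn,up)]; r=rect(Q); print("  ",r, "up",up.round(3), "centre world",(ce+up*r[0][0]/1e3+np.cross(nn,up)*r[0][1]/1e3).round(4))
E
```

```text
top plate (array([ 606.2, -210.1]), array([43.8, 94.2]), 6.69) depth z [ 0.6054 -0.2101  0.0243]
 board (array([ 606.7, -194.9]), array([151.7, 221. ]), 8.76) 5748.0 z [ 0.598  -0.1981  0.0199]
   [[394, 176], [430, 262], [370, 285], [335, 197]] [[726.0, -252.0], [510.0, -284.0], [487.0, -140.0], [704.0, -106.0]]
 bed n [-0.382  0.009  0.924] c [0.6705 0.1964 0.0705] 832 tilt 0.392 res 0.0018
   (array([-0.7,  0. ]), array([ 42.2, 113.2]), 1.0) up [ 0.924 -0.021  0.382] centre world [0.6699 0.1964 0.0702]
scene plate (array([ 606.8, -212.2]), array([43.5, 91.5]), 6.76) depth z [ 0.6093 -0.2123  0.0249]
 board (array([ 642.9, -196.5]), array([159.3, 287.2]), 8.63) 5778.5 z [ 0.6445 -0.1979  0.0202]
   [[182, 266], [242, 240], [306, 285], [321, 309], [290, 323], [241, 325]] [[513.0, -287.0], [493.0, -140.0], [705.0, -107.0], [777.0, -122.0], [776.0, -188.0], [733.0, -262.0]]
 bed n [-0.368 -0.1    0.924] c [0.6831 0.1855 0.0739] 282 tilt 0.391 res 0.0021
   (array([-3.3,  1.6]), array([ 51.3, 132.1]), -13.22) up [0.892 0.242 0.382] centre world [0.6798 0.1863 0.0727]
```

The board, plate and bed sizes match the given values: board 221x152 mm at yaw about 8.7°, tilt about 0.39. I'll move over the plate with the jaws across its width.

```bash
python3 -m pendant '{"slide":[[4,-8,0],[9,-17,0],[14,-26,0],[18,-34,0],[18,-34,0],[18,-34,0],[18,-34,0],[18,-34,0]],"angular":[[0,0,-0.12],[0,0,-0.24],[0,0,-0.36],[0,0,-0.48],[0,0,-0.6],[0,0,-0.72],[0,0,-0.84],[0,0,-0.9]],"fingers":[8.5,8.5,8.5,8.5,8.5,8.5,8.5,8.5]}' 20
python3 -m pendant '{"slide":[[2,-5,0],[4,-9,0],[7,-14,0],[9,-18,0],[12,-22,0],[15,-28,0],[18,-34,0],[18,-34,0]],"angular":[[0,0,-0.12],[0,0,-0.24],[0,0,-0.36],[0,0,-0.48],[0,0,-0.6],[0,0,-0.72],[0,0,-0.84],[0,0,-0.9]],"fingers":[8.5,8.5,8.5,8.5,8.5,8.5,8.5,8.5]}'
python3 -m pendant '{"slide":[[1,-2,-1],[2,-4,-3],[4,-8,-5],[4.9,-9.8,-5],[4.9,-9.8,-5],[4.9,-9.8,-5],[4.9,-9.8,-5],[4.9,-9.8,-5]],"angular":[[0,0,-0.12],[0,0,-0.24],[0,0,-0.36],[0,0,-0.48],[0,0,-0.6],[0,0,-0.72],[0,0,-0.84],[0,0,-0.86]],"fingers":[8.5,8.5,8.5,8.5,8.5,8.5,8.5,8.5]}'
python3 - <<'E'
from station import manip
import numpy as np,cv2
from scipy.spatial.transform import Rotation as R
o=manip.get_obs(); print(o["clock"],o["tcp_pos"],o["joints"].round(2))
M=R.from_rotvec(o["orientation"]).as_matrix(); print(M.round(3))
c=manip.read_camera("wrist"); np.savez("wrist1.npz",R=M,t=o["tcp_pos"],**c); cv2.imwrite("pics/wrist1.png",c["color"])
print(c["camera_matrix"],c["mount"].round(3))
E
```

```text
clock: 0.9
tcp_pos: [0.3743, 0.2254, 0.2424]
orientation: [-2.562, 1.817, 0.0]
wrist_force: [1.3, 0.5, -0.6]
opening: 0.996
clock: 1.7
tcp_pos: [0.5542, -0.1149, 0.2414]
orientation: [1.515, -2.751, -0.001]
wrist_force: [-0.2, 0.2, -0.7]
opening: 0.996
clock: 2.5
tcp_pos: [0.6025, -0.2102, 0.1916]
orientation: [0.236, -3.132, -0.001]
wrist_force: [0.6, 0.4, -0.0]
opening: 0.995
2.5 [ 0.60252493 -0.21019001  0.191563  ] [-0.02  0.14  0.1  -0.   -1.53 -1.4 ]
[[-0.989 -0.15  -0.001]
 [-0.15   0.989  0.   ]
 [ 0.001  0.001 -1.   ]]
[[371.64829954   0.         319.78095451]
 [  0.         371.64829954 236.63628252]
 [  0.           0.           1.        ]] [[ 0.    -0.946 -0.324  0.084]
 [ 1.     0.     0.001  0.   ]
 [-0.001 -0.324  0.946 -0.133]
 [ 0.     0.     0.     1.   ]]
```

View pics/wrist1.png

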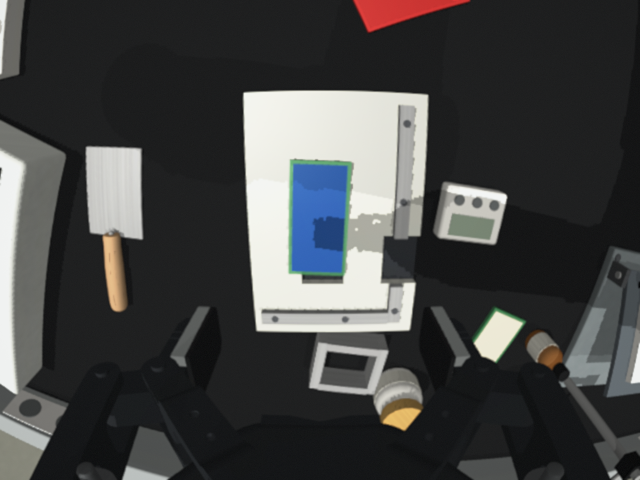

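The wrist view shows the plate at (320,217), the fence on the right (405,170) and the end stop at the bottom (330,317). The red look-alike is out of the way at the top.

```bash
cat >> h.py <<'E'
def wray(c,uv,p0,n=(0,0,1.)):
    "wrist fisheye pixels onto plane through p0 with normal n (or z=p0)"
    K=c["camera_matrix"]; uv=np.asarray(uv,float).reshape(-1,1,2)
    x=cv2.fisheye.undistortPoints(uv,K,np.zeros(4))[:,0]
    A=np.eye(4);A[:3,:3]=c["R"];A[:3,3]=c["t"]; T=A@c["mount"]
    d=np.c_[x,np.ones(len(x))]@T[:3,:3].T; o=T[:3,3]; n=np.asarray(n,float)
    p0=np.array([0,0,p0]) if np.isscalar(p0) else p0
    return o+d*(((p0-o)@n)/(d@n))[:,None]
def snap(name):
    from station import manip
    from scipy.spatial.transform import Rotation as Ro
    o=manip.get_obs(); c=manip.read_camera("wrist")
    c["R"]=Ro.from_rotvec(o["orientation"]).as_matrix(); c["t"]=o["tcp_pos"]
    cv2.imwrite(f"pics/{name}.png",c["color"]); np.savez(name+".npz",**c); return c,o
def sat(c):
    h=cv2.cvtColor(c["color"],cv2.COLOR_BGR2HSV); return (h[...,0]>40)&(h[...,0]<130)&(h[...,1]>60)
E
python3 - <<'E'
from h import *
c=dict(np.load("wrist1.npz"))
k=big(sat(c),(320,200)); print("plate glass",rect(wray(c,k[:,0],.025)))
k=big(blue(c),(320,200)); print("coat",rect(wray(c,k[:,0],.025)))
m=c["color"].min(2)>110; m=cv2.morphologyEx(m.astype(np.uint8),cv2.MORPH_OPEN,np.ones((5,5)))
k=big(m,(270,250)); h=cv2.convexHull(k); print("board",rect(wray(c,h[:,0],.02)))
q=cv2.approxPolyDP(h,5,True)[:,0]; print(q.tolist(),(wray(c,q,.02)*1000).round(0)[:,:2].tolist())
# stop edges: gray profile
g=cv2.cvtColor(c["color"],cv2.COLOR_BGR2GRAY)
for r in(120,140,160):print(r,g[r,385:432].tolist())
for u in(280,330,370):print(u,g[300:335,u].tolist())
E
```

```text
plate glass (array([ 606.7, -210.4]), array([ 49.5, 101.5]), 6.41)
coat (array([ 606.5, -210.5]), array([44.2, 94.4]), 6.63)
board (array([ 607.6, -195.6]), array([151.7, 222.5]), 8.68)
[[426, 94], [409, 329], [256, 330], [243, 93]] [[487.0, -139.0], [705.0, -105.0], [727.0, -254.0], [510.0, -287.0]]
120 [227, 227, 227, 227, 226, 226, 226, 226, 225, 226, 226, 226, 205, 125, 103, 153, 168, 170, 165, 150, 128, 113, 112, 122, 145, 163, 165, 167, 169, 185, 220, 224, 224, 224, 224, 224, 223, 223, 223, 224, 223, 203, 130, 54, 27, 28, 29]
140 [226, 226, 226, 226, 226, 225, 226, 225, 226, 226, 225, 211, 162, 113, 129, 161, 169, 171, 174, 176, 173, 171, 171, 174, 173, 169, 168, 167, 179, 211, 222, 223, 223, 223, 223, 223, 223, 223, 223, 224, 215, 149, 68, 26, 28, 28, 29]
160 [225, 224, 225, 224, 225, 225, 225, 225, 225, 225, 220, 170, 118, 127, 156, 168, 171, 173, 174, 173, 171, 171, 173, 173, 171, 170, 167, 162, 162, 191, 220, 223, 223, 222, 223, 223, 223, 223, 223, 213, 159, 75, 25, 28, 29, 30, 29]
280 [238, 238, 238, 238, 238, 238, 238, 232, 213, 166, 103, 78, 90, 132, 179, 190, 192, 195, 192, 191, 193, 193, 189, 192, 219, 233, 238, 238, 238, 237, 226, 166, 81, 31, 30]
330 [238, 238, 238, 238, 238, 238, 238, 239, 229, 163, 95, 76, 83, 120, 170, 188, 190, 192, 192, 192, 193, 195, 192, 193, 210, 230, 237, 238, 238, 238, 237, 215, 127, 76, 79]
370 [238, 238, 238, 238, 239, 239, 238, 229, 192, 133, 88, 79, 97, 142, 185, 192, 190, 189, 189, 191, 195, 196, 193, 198, 223, 234, 237, 238, 238, 237, 227, 163, 85, 69, 80]
```

```bash
python3 -m pendant '{"slide":[[0.2,0,-4],[0.4,0,-8],[0.4,0,-12],[0.4,0,-14.6],[0.4,0,-14.6],[0.4,0,-14.6]],"angular":[[0,0,0],[0,0,0],[0,0,0],[0,0,0],[0,0,0],[0,0,0]],"fingers":[6.2,6.2,6.2,6.2,6.2,6.2]}' 20
python3 -m pendant '{"slide":[[0,0,-0.3],[0,0,-0.6],[0,0,-0.6]],"angular":[[0,0,0],[0,0,0],[0,0,0]],"fingers":[6.2,6.2,6.2]}'
python3 -m pendant '{"slide":[[0,0,-0.15],[0,0,-0.3],[0,0,-0.3]],"angular":[[0,0,0],[0,0,0],[0,0,0]],"fingers":[6.2,6.2,6.2]}'
```

```text
clock: 3.15
tcp_pos: [0.6069, -0.2104, 0.0471]
orientation: [0.243, -3.132, 0.001]
wrist_force: [0.5, -0.5, 1.1]
opening: 0.727
clock: 3.45
tcp_pos: [0.6071, -0.2101, 0.041]
orientation: [-0.24, 3.131, 0.0]
wrist_force: [0.1, -0.5, -0.5]
opening: 0.725
clock: 3.75
tcp_pos: [0.6066, -0.2101, 0.037]
orientation: [0.24, -3.132, -0.0]
wrist_force: [-0.5, 1.1, -0.0]
opening: 0.727
```

```bash
python3 -c "
from h import *
c,o=snap('wrist2');print(o['tcp_pos'],o['wrist_force'],o['opening'])"
```

```text
[ 0.60660336 -0.21011536  0.0370416 ] [-0.45580944  1.05242383 -0.01249467] 0.7272676980156884
```

View pics/wrist2.png

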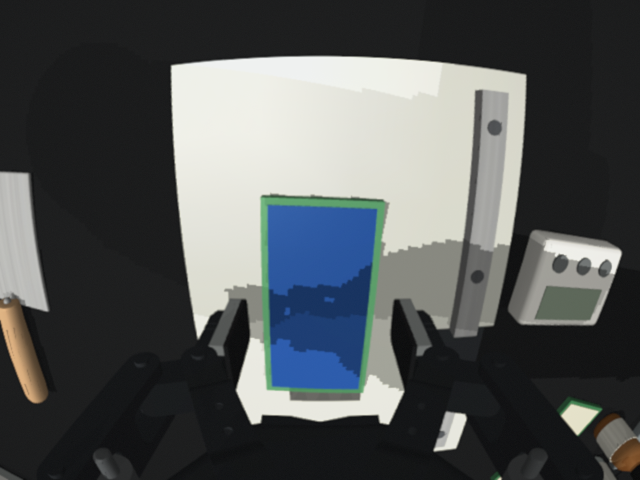

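The plate sits centred between the pads (pads at 235 and 405 px, plate 265–380). I'll lower until the tips touch.

```bash
for i in 1 2; do :; done; python3 -m pendant '{"slide":[[0,0,-0.2],[0,0,-0.3],[0,0,-0.3]],"angular":[[0,0,0],[0,0,0],[0,0,0]],"fingers":[6.2,6.2,6.2]}'
python3 -m pendant '{"slide":[[0,0,-0.1],[0,0,-0.1]],"angular":[[0,0,0],[0,0,0]],"fingers":[6.2,6.2]}'
python3 -m pendant '{"slide":[[0,0,-0.1],[0,0,-0.1]],"angular":[[0,0,0],[0,0,0]],"fingers":[6.2,6.2]}'
```

```text
clock: 4.1
tcp_pos: [0.6066, -0.2101, 0.0339]
orientation: [0.24, -3.132, -0.0]
wrist_force: [-1.3, 0.4, -0.3]
opening: 0.724
clock: 4.3
tcp_pos: [0.6066, -0.2101, 0.0331]
orientation: [0.24, -3.132, -0.0]
wrist_force: [0.4, 0.4, -1.1]
opening: 0.728
clock: 4.5
tcp_pos: [0.6066, -0.2101, 0.0321]
orientation: [0.24, -3.132, -0.0]
wrist_force: [0.8, -0.5, -0.4]
opening: 0.728
```

```bash
for i in 1 2; do python3 -m pendant '{"slide":[[0,0,-0.1],[0,0,-0.1]],"angular":[[0,0,0],[0,0,0]],"fingers":[6.2,6.2]}'|grep -E "tcp|force"; done
```

```text
tcp_pos: [0.6066, -0.2102, 0.0311]
wrist_force: [-0.7, -0.4, 0.2]
tcp_pos: [0.6066, -0.2101, 0.0301]
wrist_force: [0.0, -1.2, -0.3]
```

```bash
python3 -m pendant '{"slide":[[0,0,-0.1],[0,0,-0.1]],"angular":[[0,0,0],[0,0,0]],"fingers":[6.2,6.2]}'|grep -E "tcp|force"
python3 -m pendant '{"slide":[[0,0,-0.1],[0,0,-0.1]],"angular":[[0,0,0],[0,0,0]],"fingers":[6.2,6.2]}'|grep -E "tcp|force"
```

```text
tcp_pos: [0.6066, -0.2101, 0.0291]
wrist_force: [-0.7, 0.5, -0.6]
tcp_pos: [0.6066, -0.2101, 0.0281]
wrist_force: [0.1, 0.5, -0.2]
```

```bash
python3 -m pendant '{"slide":[[0,0,0.3],[0,0,0.3],[0,0,0.3],[0,0,0.1],[0,0,0]],"angular":[[0,0,0],[0,0,0],[0,0,0],[0,0,0],[0,0,0]],"fingers":[5.5,5.5,5.5,5.5,5.5]}'
for i in 1 2; do python3 -m pendant '{"slide":[[0,0,-0.1],[0,0,-0.1]],"angular":[[0,0,0],[0,0,0]],"fingers":[5.5,5.5]}'|grep -E "tcp|force"; done
```

```text
clock: 5.8
tcp_pos: [0.6066, -0.2101, 0.0279]
orientation: [0.24, -3.132, -0.0]
wrist_force: [-0.2, -0.0, 0.4]
opening: 0.646
tcp_pos: [0.6067, -0.2101, 0.0272]
wrist_force: [0.6, -0.9, 0.7]
tcp_pos: [0.6068, -0.2102, 0.0272]
wrist_force: [-2.6, 1.8, 4.8]
```

Tips touch at TCP z ≈ 27.2 mm. Raise 2.5 mm and grip.

```bash
python3 -m pendant '{"slide":[[0,0,0.25],[0,0,0.25],[0,0,0.25],[0,0,0.25],[0,0,0.25],[0,0,0.25]],"angular":[[0,0,0],[0,0,0],[0,0,0],[0,0,0],[0,0,0],[0,0,0]],"fingers":[5.5,5.2,4.9,4.7,4.7,4.7]}' 20
python3 - <<'E'
from h import *
from station import manip
c,o=snap("wrist3"); k=big(blue(c),(320,300)); r=rect(wray(c,k[:,0],.025)); print("coat",r)
c=manip.read_camera("top"); k=big(blue(c)&fill(c,np.array([[[340,190]],[[430,190]],[[430,270]],[[340,270]]],np.int32))); print("top",rect(ray(c,k[:,0],.025)))
E
```

```text
clock: 6.8
tcp_pos: [0.607, -0.2103, 0.0293]
orientation: [-0.24, 3.132, -0.0]
wrist_force: [-1.1, -0.5, 4.5]
opening: 0.574
coat (array([ 606.8, -210. ]), array([44.4, 94.9]), 7.28)
top (array([ 579.9, -213. ]), array([41.6, 43.3]), -83.88)
```

```bash
python3 -m pendant '{"slide":[[0,0,0.05],[0.6,0.09,0.05],[1.2,0.18,0.05],[1.8,0.27,0.05],[2.4,0.36,0.05],[3.0,0.45,0.05],[3.4,0.52,0.05],[3.4,0.52,0.05]],"angular":[[0,0,0],[0,0,0],[0,0,0],[0,0,0],[0,0,0],[0,0,0],[0,0,0],[0,0,0]],"fingers":[4.7,4.7,4.7,4.7,4.7,4.7,4.7,4.7]}'
python3 -m pendant '{"slide":[[0.1,0.015,0],[0.2,0.03,0],[0.2,0.03,0]],"angular":[[0,0,0],[0,0,0],[0,0,0]],"fingers":[4.7,4.7,4.7]}'
python3 -c "
from h import *
c,o=snap('wrist4');k=big(blue(c),(320,300)); r=rect(wray(c,k[:,0],.025)); print('coat',r)"
```

```text
clock: 7.7
tcp_pos: [0.6412, -0.2051, 0.0293]
orientation: [0.24, -3.132, 0.001]
wrist_force: [-2.0, -0.6, 4.6]
opening: 0.574
clock: 8.0
tcp_pos: [0.6427, -0.2049, 0.0293]
orientation: [0.24, -3.131, 0.0]
wrist_force: [-5.0, -0.5, 4.8]
opening: 0.577
coat (array([ 642.5, -204.6]), array([44.4, 94.9]), 7.27)
```

View pics/wrist4.png

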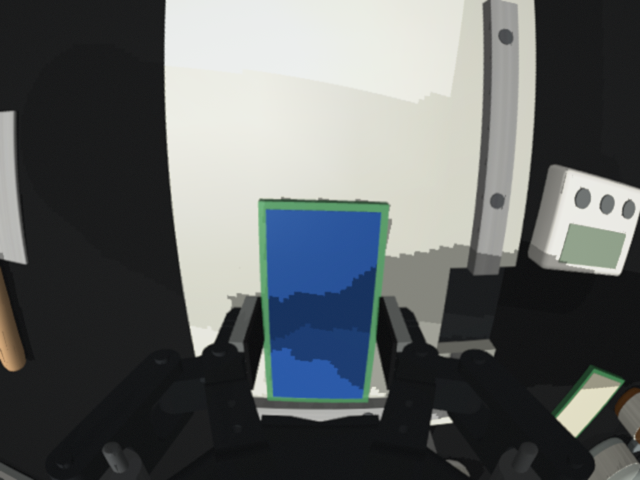

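```bash
for i in 1; do python3 -m pendant '{"slide":[[0.1,0.015,0],[0.1,0.015,0]],"angular":[[0,0,0],[0,0,0]],"fingers":[4.7,4.7]}'|grep -E "tcp|force|open"; done
python3 -m pendant '{"slide":[[0.1,0.015,0],[0.1,0.015,0]],"angular":[[0,0,0],[0,0,0]],"fingers":[4.7,4.7]}'|grep -E "tcp|force|open"
python3 -c "
from h import *
c,o=snap('wrist5');k=big(blue(c),(320,300)); r=rect(wray(c,k[:,0],.025)); print('coat',r)"
```

```text
tcp_pos: [0.6436, -0.2047, 0.0293]
wrist_force: [-3.8, -0.9, 6.3]
opening: 0.571
tcp_pos: [0.6444, -0.2046, 0.0293]
wrist_force: [-3.6, 0.1, 6.4]
opening: 0.574
coat (array([ 644.2, -204.3]), array([44.4, 95. ]), 7.32)
```

```bash
python3 -m pendant '{"slide":[[0.1,0.015,0],[0.1,0.015,0]],"angular":[[0,0,0],[0,0,0]],"fingers":[4.7,4.7]}'|grep -E "tcp|force|open"
python3 -m pendant '{"slide":[[0.1,0.015,0],[0.1,0.015,0]],"angular":[[0,0,0],[0,0,0]],"fingers":[4.7,4.7]}'|grep -E "tcp|force|open"
python3 -c "
from h import *
c,o=snap('wrist5');k=big(blue(c),(320,300)); r=rect(wray(c,k[:,0],.025)); print('coat',r)"
```

```text
tcp_pos: [0.6445, -0.2046, 0.0292]
wrist_force: [-8.2, -0.7, 7.7]
opening: 0.572
tcp_pos: [0.6446, -0.2046, 0.0292]
wrist_force: [-12.5, -0.1, 10.6]
opening: 0.575
coat (array([ 644.4, -204.3]), array([44.3, 94.9]), 7.25)
```

End stop contact (12 N), plate at board x ≈ 35. Ease off 1 mm and slide toward the fence.

```bash
python3 -m pendant '{"slide":[[-0.12,-0.02,0.03],[-0.2,0.58,0.03],[-0.3,1.17,0.03],[-0.39,1.76,0.03],[-0.48,2.35,0.03],[-0.57,2.95,0.03],[-0.66,3.54,0.03],[-0.66,3.54,0.03]],"angular":[[0,0,0],[0,0,0],[0,0,0],[0,0,0],[0,0,0],[0,0,0],[0,0,0],[0,0,0]],"fingers":[4.7,4.7,4.7,4.7,4.7,4.7,4.7,4.7]}'
python3 -m pendant '{"slide":[[-0.02,0.1,0],[-0.03,0.2,0],[-0.03,0.2,0]],"angular":[[0,0,0],[0,0,0],[0,0,0]],"fingers":[4.7,4.7,4.7]}'
python3 -c "
from h import *
c,o=snap('wrist6');k=big(blue(c),(320,300)); r=rect(wray(c,k[:,0],.025)); print('coat',r)"
```

```text
clock: 9.75
tcp_pos: [0.6392, -0.1696, 0.0293]
orientation: [0.239, -3.129, 0.002]
wrist_force: [-4.8, -3.4, 5.9]
opening: 0.577
clock: 10.05
tcp_pos: [0.639, -0.1683, 0.0292]
orientation: [0.238, -3.129, 0.003]
wrist_force: [-3.3, -5.6, 4.9]
opening: 0.576
coat (array([ 638.8, -168.2]), array([44.4, 94.9]), 7.17)
```

```bash
python3 -m pendant '{"slide":[[-0.02,0.1,0],[-0.03,0.2,0],[-0.03,0.2,0]],"angular":[[0,0,0],[0,0,0],[0,0,0]],"fingers":[4.7,4.7,4.7]}'|grep -E "tcp|force|open"
python3 -m pendant '{"slide":[[-0.015,0.1,0],[-0.015,0.1,0]],"angular":[[0,0,0],[0,0,0]],"fingers":[4.7,4.7]}'|grep -E "tcp|force|open"
python3 -m pendant '{"slide":[[-0.015,0.1,0],[-0.015,0.1,0]],"angular":[[0,0,0],[0,0,0]],"fingers":[4.7,4.7]}'|grep -E "tcp|force|open"
python3 -c "
from h import *
c,o=snap('wrist7');k=big(blue(c),(320,300)); r=rect(wray(c,k[:,0],.025)); print('coat',r)"
```

```text
tcp_pos: [0.6388, -0.1669, 0.0293]
wrist_force: [-3.6, -9.5, 3.7]
opening: 0.576
tcp_pos: [0.6388, -0.1667, 0.0293]
wrist_force: [-1.6, -12.4, 1.9]
opening: 0.576
tcp_pos: [0.6391, -0.1662, 0.0294]
wrist_force: [0.3, -14.7, -0.3]
opening: 0.577
coat (array([ 638.8, -166.3]), array([44.5, 95. ]), 7.9)
```

View pics/wrist7.png

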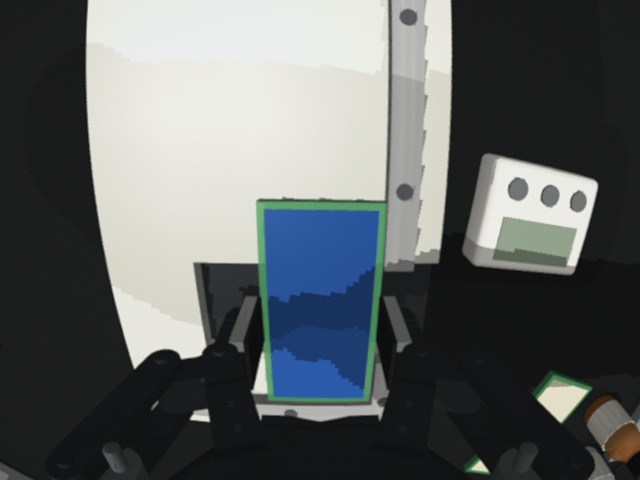

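Near corner touches the fence at (386,203), and the plate is turning square (7.2° → 7.9°). Push on.

```bash
python3 -m pendant '{"slide":[[-0.015,0.1,0],[-0.03,0.2,0],[-0.03,0.2,0]],"angular":[[0,0,0.005],[0,0,0.01],[0,0,0.01]],"fingers":[4.7,4.7,4.7]}'|grep -E "tcp|force|open|ori"
python3 -c "
from h import *
c,o=snap('wrist8');k=big(blue(c),(320,300)); r=rect(wray(c,k[:,0],.025)); print('coat',r)"
```

```text
tcp_pos: [0.6392, -0.1657, 0.0295]
orientation: [0.253, -3.131, 0.011]
wrist_force: [2.7, -19.5, -1.7]
opening: 0.57
coat (array([ 639. , -165.8]), array([44.5, 95.1]), 8.48)
```

```bash
python3 -m pendant '{"slide":[[0.1,0.015,0],[0.2,0.03,0],[0.2,0.03,0]],"angular":[[0,0,0],[0,0,0],[0,0,0]],"fingers":[4.7,4.7,4.7]}'|grep -E "tcp|force|open|ori"
python3 -m pendant '{"slide":[[0,0,0],[0,0,0],[0,0,0],[0,0,0],[0,0,0],[0,0,0]],"angular":[[0,0,0],[0,0,0],[0,0,0],[0,0,0],[0,0,0],[0,0,0]],"fingers":[5.8,5.8,5.8,5.8,5.8,5.8]}'
python3 -c "
from h import *
c,o=snap('wrist9');k=big(blue(c),(320,300)); r=rect(wray(c,k[:,0],.025)); print('coat',r)"
```

```text
tcp_pos: [0.6395, -0.1656, 0.0294]
orientation: [0.251, -3.127, 0.01]
wrist_force: [-4.0, -19.0, 3.6]
opening: 0.572
clock: 12.1
tcp_pos: [0.6404, -0.1615, 0.0285]
orientation: [0.254, -3.129, 0.002]
wrist_force: [-1.2, -7.5, -0.9]
opening: 0.679
coat (array([ 638.9, -165.8]), array([44.5, 95. ]), 8.71)
```

Plate is square (8.71°, board 8.7°) and pressed against both stops. Centre the jaws, lower into the reliefs and grip.

```bash
python3 -m pendant '{"slide":[[0.03,-0.2,0],[0.03,-0.42,0],[0.03,-0.42,0],[0.03,-0.42,-0.3],[0.03,-0.42,-0.6],[0.03,-0.42,-0.6]],"angular":[[0,0,0],[0,0,0],[0,0,0],[0,0,0],[0,0,0],[0,0,0]],"fingers":[6,6,6,6,6,6]}'
python3 -c "
from h import *
c,o=snap('wrist10');k=big(blue(c),(320,300)); r=rect(wray(c,k[:,0],.025)); print('coat',r)"
```

```text
clock: 12.75
tcp_pos: [0.6408, -0.1642, 0.0227]
orientation: [0.256, -3.13, -0.001]
wrist_force: [-1.1, -0.3, -0.6]
opening: 0.703
coat (array([ 638.9, -165.8]), array([44.4, 95. ]), 8.64)
```

View pics/wrist10.png

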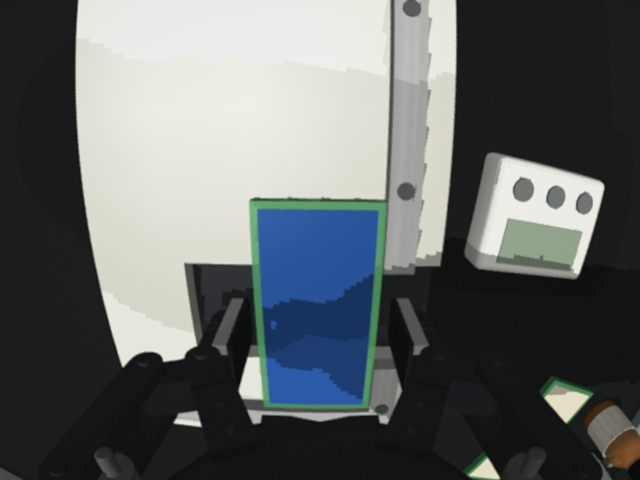

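```bash
python3 -m pendant '{"slide":[[0,-0.13,0],[0,-0.13,0],[0,-0.13,0],[0,-0.13,0],[0,-0.13,0],[0,-0.13,0],[0,-0.13,0]],"angular":[[0,0,-0.01],[0,0,-0.01],[0,0,-0.01],[0,0,-0.01],[0,0,-0.01],[0,0,-0.01],[0,0,-0.01]],"fingers":[6,5.5,5.2,4.6,4.6,4.6,4.6]}' 40
python3 -m pendant '{"slide":[[0,0,0.5],[0,0,1.5],[0,0,3],[0,0,5],[0,0,7.5],[0,0,10],[0,0,12],[0,0,12]],"angular":[[0,0,0],[0,0,0],[0,0,0],[0,0,0],[0,0,0],[0,0,0],[0,0,0],[0,0,0]],"fingers":[4.6,4.6,4.6,4.6,4.6,4.6,4.6,4.6]}'
python3 - <<'E'
from h import *
from station import manip
c,o=snap('wrist11');k=big(blue(c),(320,300)); print(rect(wray(c,k[:,0],o['tcp_pos'][2]+.002)), o["joints"].round(2),o["tcp_pos"])
E
```

```text
clock: 13.5
tcp_pos: [0.6413, -0.1659, 0.024]
orientation: [-0.24, 3.132, -0.0]
wrist_force: [-1.0, 0.5, 3.6]
opening: 0.567
clock: 14.3
tcp_pos: [0.6431, -0.1662, 0.1493]
orientation: [-0.24, 3.125, -0.003]
wrist_force: [0.4, -0.4, -0.1]
opening: 0.571
(array([ 640.2, -166.4]), array([44.1, 94.7]), 8.72) [ 0.05  0.21  0.1   0.   -1.45 -1.47] [ 0.64305757 -0.16621156  0.14934806]
```

Plate is gripped and lifted (wrist view confirms it in the jaws at 8.7°). Move to a viewpoint beside the stand to measure the bed from close by.

```bash
python3 -m pendant '{"slide":[[0,2,2],[-1,6,4],[-2,10,5.5],[-3,14,5.5],[-3,18,5.5],[-3,22,5.5],[-3,22,5.5],[-3,22,5.5]],"angular":[[0,0,-0.03],[0,0,-0.06],[0,0,-0.09],[0,0,-0.12],[0,0,-0.15],[0,0,-0.15],[0,0,-0.15],[0,0,-0.15]],"fingers":[4.6,4.6,4.6,4.6,4.6,4.6,4.6,4.6]}'
python3 -c "
from h import *
c,o=snap('wrist12')"
```

```text
clock: 15.15
tcp_pos: [0.6108, 0.0551, 0.1978]
orientation: [0.007, -3.14, 0.0]
wrist_force: [-0.1, 0.8, -0.8]
opening: 0.566
```

View pics/wrist12.png

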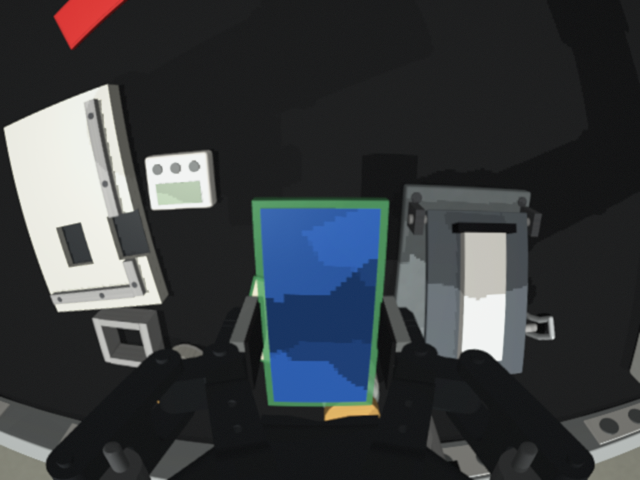

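The bed shows at (460–508, 230–358), partly hidden by the right finger. Shift 7 cm forward to see all of it.

```bash
python3 -m pendant '{"slide":[[3,0,0],[6,-0.5,1],[7,-1,1],[7,-1,1],[7,-1,1]],"angular":[[0,0,0],[0,0,0],[0,0,0],[0,0,0],[0,0,0]],"fingers":[4.6,4.6,4.6,4.6,4.6]}'|grep -E "tcp|open"
python3 - <<'E'
from h import *
c,o=snap('wrist13')
# neutral bright region right of the plate
m=(c["color"].min(2)>125)&(np.ptp(c["color"].astype(int),2)<45); m[:,:415]=0; m[:, 560:]=0
m=cv2.morphologyEx(m.astype(np.uint8),cv2.MORPH_OPEN,np.ones((5,5)))
k=max(cv2.findContours(m,cv2.RETR_EXTERNAL,cv2.CHAIN_APPROX_NONE)[0],key=cv2.contourArea)
q=cv2.approxPolyDP(k,4,True)[:,0]; print(cv2.contourArea(k),q.tolist(),o["tcp_pos"],o["orientation"])
v=cv2.drawContours(c["color"].copy(),[k],-1,(0,0,255),1)[120:420,360:620]; cv2.imwrite("pics/bed13.png",cv2.resize(v,None,fx=2,fy=2))
E
```

```text
tcp_pos: [0.6809, 0.0431, 0.2078]
opening: 0.572
5491.5 [[482, 147], [486, 283], [527, 282], [522, 152]] [0.68092797 0.04308821 0.20784062] [ 1.80007473e-03 -3.14031294e+00  1.41904272e-04]
```

View pics/bed13.png

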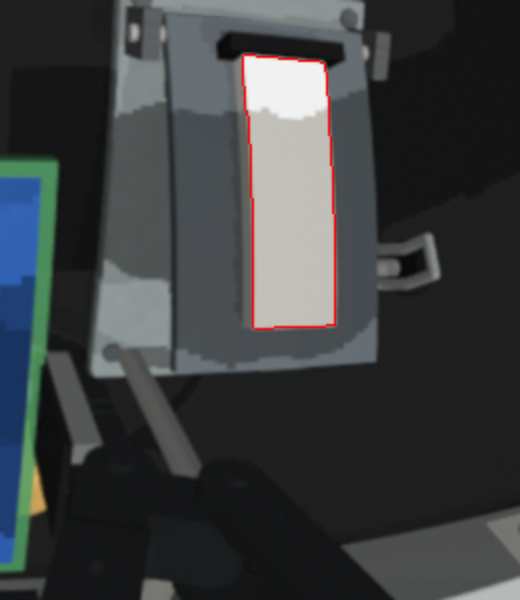

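The contour hugs the whole bed top, with corners at (482,147), (522,152), (527,282) and (486,283). Solve the pose from those.

```bash
cat > bed.py <<'E'
from h import *
c=dict(np.load("wrist13.npz"))
m=(c["color"].min(2)>125)&(np.ptp(c["color"].astype(int),2)<45); m[:,:415]=0; m[:,560:]=0
m=cv2.morphologyEx(m.astype(np.uint8),cv2.MORPH_OPEN,np.ones((5,5)))
k=max(cv2.findContours(m,cv2.RETR_EXTERNAL,cv2.CHAIN_APPROX_NONE)[0],key=cv2.contourArea)
x=cv2.fisheye.undistortPoints(k.astype(float),c["camera_matrix"],np.zeros(4))[:,0]
q0=cv2.approxPolyDP(k,4,True)[:,0]
q=cv2.fisheye.undistortPoints(q0[:,None].astype(float),c["camera_matrix"],np.zeros(4))[:,0]
L=[]
for i in range(4):
    a,b=q[i],q[(i+1)%4]; e=(b-a); s=(x-a)@e/(e@e); d=np.abs((x-a)@np.array([-e[1],e[0]]))/np.linalg.norm(e)
    p=x[(s>.08)&(s<.92)&(d<.008)]; vx,vy,px,py=cv2.fitLine(p.astype(np.float32),2,0,1e-4,1e-4).ravel(); L.append(np.cross([px,py,1],[px+vx,py+vy,1]))
Q=np.array([np.cross(L[i-1],L[i]) for i in range(4)]); Q=Q[:,:2]/Q[:,2:]
obj=np.array([[0,-.02,0],[.112,-.02,0],[.112,.02,0],[0,.02,0]])  # image left = world -y
A=np.eye(4);A[:3,:3]=c["R"];A[:3,3]=c["t"];T=A@c["mount"]
_,rs,ts,er=cv2.solvePnPGeneric(obj,Q,np.eye(3),None,flags=cv2.SOLVEPNP_IPPE)
for r,t,e in zip(rs,ts,er):
    W=T[:3,:3]@cv2.Rodrigues(r)[0]; o=T[:3,:3]@t.ravel()+T[:3,3]
    print("rest",o.round(4),"x",W[:,0].round(3),"n",W[:,2].round(3),"tilt",np.arccos(W[2,2]).round(3),"err px",(e*371).round(2))
# check with given tilt range and with wrist depth plane
v,u=np.nonzero(cv2.erode(m*0+cv2.drawContours(m*0,[k],-1,1,-1),np.ones((5,5)))); z=c["z_map"][v,u]; g=z>0
y=cv2.fisheye.undistortPoints(np.c_[u,v].astype(float)[g][:,None],c["camera_matrix"],np.zeros(4))[:,0]
P=np.c_[y,np.ones(len(y))]*z[g][:,None]@T[:3,:3].T+T[:3,3]
ce=P.mean(0); n=np.linalg.svd(P-ce,full_matrices=False)[2][2]; n*=np.sign(n[2]); print("depth n",n.round(3),"tilt",np.arccos(n[2]).round(3),"c",ce.round(4),"std",((P-ce)@n).std().round(4))
d=np.c_[Q,np.ones(4)]@T[:3,:3].T; X=T[:3,3]+d*(((ce-T[:3,3])@n)/(d@n))[:,None]; print("corners",X.round(4).tolist())
print("len",[np.linalg.norm(X[i]-X[i-1]).round(4) for i in range(4)])
print("rest",((X[0]+X[3])/2).round(4),"top",((X[1]+X[2])/2).round(4))
E
python3 bed.py
```

```text
rest [0.6178 0.1965 0.0505] x [ 0.925 -0.007  0.38 ] n [-0.38   0.003  0.925] tilt 0.39 err px [0.3]
rest [0.617  0.1894 0.0617] x [0.976 0.101 0.191] n [-0.02  -0.839  0.543] tilt 0.997 err px [3.17]
depth n [-0.379  0.005  0.925] tilt 0.389 c [0.6705 0.1956 0.0721] std 0.0007
corners [[0.6177, 0.1762, 0.0506], [0.7212, 0.1761, 0.0929], [0.7217, 0.2156, 0.0929], [0.6179, 0.2169, 0.0504]]
len [np.float64(0.0407), np.float64(0.1118), np.float64(0.0394), np.float64(0.1122)]
rest [0.6178 0.1965 0.0505] top [0.7215 0.1958 0.0929]
```

Bed pose is consistent (PnP and depth agree: rest at 617.8, 196.5, 50.5 mm, tilt 0.39). Now work out the plate's position in the hand and the hover target.

```bash
python3 - <<'E'
from h import *
from scipy.spatial.transform import Rotation as Ro
c=dict(np.load("wrist13.npz")); k=big(blue(c),(320,300)); h=c["t"][2]+.0015
r=rect(wray(c,k[:,0],h)); print(r)
p=np.array([*(r[0]/1e3),c["t"][2]-.0036]); pt=c["R"].T@(p-c["t"]); print("plate origin in tool mm",(pt*1e3).round(1))
rest=np.array([.6178,.1965,.0505]); x=np.array([.925,-.007,.380]); n=np.array([-.380,.003,.925])
Rn=Ro.from_rotvec([0,-.39,0]).as_matrix()@c["R"]
for s,hn in((.058,.05),(.056,.012),(.056,0),(.05,0)):
    P=rest+x*s+n*hn; t=P-Rn@pt; print(s,hn,"TCP",t.round(4),"shift cm",((t-c["t"])*100).round(2))
E
```

```text
(array([678.2,  43.3]), array([44.3, 94.5]), -0.01)
plate origin in tool mm [2.7 0.2 3.6]
0.058 0.05 TCP [0.6536 0.196  0.1232] shift cm [-2.73 15.29 -8.47]
0.056 0.012 TCP [0.6662 0.1959 0.0872] shift cm [ -1.47  15.28 -12.06]
0.056 0 TCP [0.6708 0.1959 0.0761] shift cm [ -1.02  15.28 -13.17]
0.05 0 TCP [0.6652 0.1959 0.0739] shift cm [ -1.57  15.29 -13.4 ]
```

```bash
python3 -m pendant '{"slide":[[-2,1,0],[-2.7,5,0],[-2.7,9,0],[-2.7,13,0],[-2.7,15.3,0],[-2.7,15.3,-3],[-2.7,15.3,-5],[-2.7,15.3,-5]],"angular":[[0,0,0],[0,0,0],[0,-0.1,0],[0,-0.2,0],[0,-0.3,0],[0,-0.39,0],[0,-0.39,0],[0,-0.39,0]],"fingers":[4.6,4.6,4.6,4.6,4.6,4.6,4.6,4.6]}'
python3 -m pendant '{"slide":[[0,0,-2],[0,0,-3.5],[0.6,0,-5],[1.2,0,-7.1],[1.2,0,-7.1],[1.2,0,-7.1]],"angular":[[0,0,0],[0,0,0],[0,0,0],[0,0,0],[0,0,0],[0,0,0]],"fingers":[4.6,4.6,4.6,4.6,4.6,4.6]}'
python3 -c "
from h import *
c,o=snap('wrist14');print(o['clock'],o['joints'].round(2))
n=np.array([-.380,.003,.925]);k=big(blue(c),(320,300));X=wray(c,k[:,0],o['tcp_pos']+.0015*n,n);x=np.array([.925,-.007,.380]);y=np.cross(n,x);d=X-np.array([.6178,.1965,.0505])
print(rect(np.c_[d@x,d@y]),(o['tcp_pos']-[.6178,.1965,.0505])@n, 'toolz',c['R'][:,2].round(3))"
```

```text
clock: 16.55
tcp_pos: [0.6511, 0.1961, 0.1538]
orientation: [-0.006, 2.758, -0.005]
wrist_force: [0.4, 0.5, -0.7]
opening: 0.57
clock: 17.15
tcp_pos: [0.6667, 0.197, 0.0885]
orientation: [-0.003, 2.751, -0.001]
wrist_force: [0.1, -0.5, 0.1]
opening: 0.57
17.15 [ 0.68  0.02 -0.37  0.31 -0.89 -2.41]
(array([57.3,  1. ]), array([44.2, 94.5]), 0.46) 0.016600600012784256 toolz [ 0.381 -0.    -0.925]
```

View pics/wrist14.png

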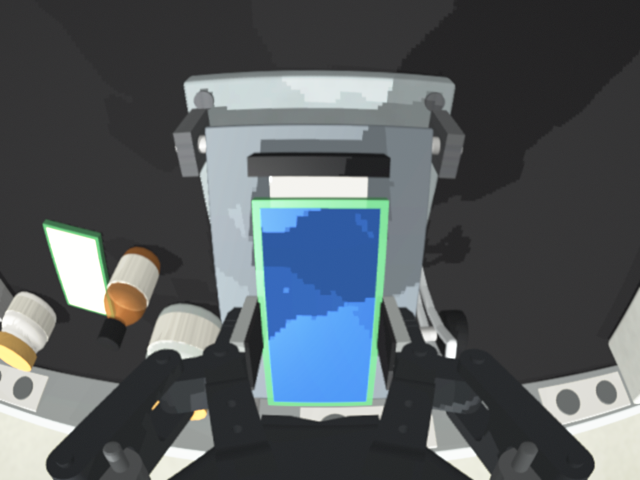

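The plate hovers 13 mm off the bed, square with it, with the ledge visible below its lower end at (320,165). Lower along the normal.

```bash
python3 -m pendant '{"slide":[[0.15,-0.1,-0.37],[0.3,-0.1,-0.74],[0.42,-0.1,-1.02],[0.42,-0.1,-1.02]],"angular":[[0,0,-0.005],[0,0,-0.005],[0,0,-0.005],[0,0,-0.005]],"fingers":[4.6,4.6,4.6,4.6]}'|grep -E "tcp|force"
python3 -m pendant '{"slide":[[0.04,0,-0.09],[0.04,0,-0.09]],"angular":[[0,0,0],[0,0,0]],"fingers":[4.6,4.6]}'|grep -E "tcp|force"
python3 -m pendant '{"slide":[[0.04,0,-0.09],[0.04,0,-0.09]],"angular":[[0,0,0],[0,0,0]],"fingers":[4.6,4.6]}'|grep -E "tcp|force"
```

```text
tcp_pos: [0.6703, 0.196, 0.0767]
wrist_force: [-0.4, 0.3, -0.6]
tcp_pos: [0.6708, 0.1962, 0.0764]
wrist_force: [0.0, 0.9, 0.1]
tcp_pos: [0.6712, 0.1961, 0.0755]
wrist_force: [-0.2, -0.4, -1.3]
```

```bash
python3 -m pendant '{"slide":[[0.04,0,-0.09],[0.04,0,-0.09]],"angular":[[0,0,0],[0,0,0]],"fingers":[4.6,4.6]}'|grep -E "tcp|force"
python3 -c "
from h import *
c,o=snap('wrist15')
n=np.array([-.380,.003,.925]);k=big(blue(c),(320,300));X=wray(c,k[:,0],o['tcp_pos']+.0015*n,n);x=np.array([.925,-.007,.380]);y=np.cross(n,x);d=X-np.array([.6178,.1965,.0505])
print(rect(np.c_[d@x,d@y]),(o['tcp_pos']-[.6178,.1965,.0505])@n)"
```

```text
tcp_pos: [0.6714, 0.1962, 0.0754]
wrist_force: [-6.3, -0.9, 4.1]
(array([56.6,  0.3]), array([44.3, 94.3]), 0.06) 0.002634872005003383
```

Contact with the bed (7 N). Slide down the slope to the ledge, about 6.6 mm.

```bash
python3 -m pendant '{"slide":[[-0.03,0,0.06],[-0.21,0,-0.02],[-0.4,0,-0.1],[-0.49,0,-0.14],[-0.49,0,-0.14]],"angular":[[0,0,0],[0,0,0],[0,0,0],[0,0,0],[0,0,0]],"fingers":[4.6,4.6,4.6,4.6,4.6]}'|grep -E "tcp|force"
python3 -m pendant '{"slide":[[-0.09,0,-0.04],[-0.09,0,-0.04]],"angular":[[0,0,0],[0,0,0]],"fingers":[4.6,4.6]}'|grep -E "tcp|force"
python3 -m pendant '{"slide":[[-0.09,0,-0.04],[-0.09,0,-0.04]],"angular":[[0,0,0],[0,0,0]],"fingers":[4.6,4.6]}'|grep -E "tcp|force"
cat > chk.py <<'E'
from h import *
import sys
c,o=snap(sys.argv[1])
n=np.array([-.380,.003,.925]);R0=np.array([.6178,.1965,.0505]);x=np.array([.925,-.007,.380]);y=np.cross(n,x)
k=big(blue(c),(320,300));X=wray(c,k[:,0],R0+.005*n,n);d=X-R0
print(rect(np.c_[d@x,d@y]),(o['tcp_pos']-R0)@n)
E
python3 chk.py wrist16
```

```text
tcp_pos: [0.6667, 0.1962, 0.0735]
wrist_force: [-1.3, 0.7, 0.4]
tcp_pos: [0.6659, 0.1962, 0.0731]
wrist_force: [-0.4, 0.2, 3.1]
tcp_pos: [0.6657, 0.1963, 0.0734]
wrist_force: [5.8, -1.2, 1.8]
(array([50.5,  0.4]), array([44.1, 93.9]), 0.16) 0.0029695528827273624
```

Ledge contact (plate origin measured at x=50.5, y=0.4 mm). Seat it and release.

```bash
python3 -m pendant '{"slide":[[0.03,0,-0.05],[0.03,0,-0.05],[0.03,0,-0.05],[0.03,0,-0.05],[0.03,0,-0.05],[0.03,0,-0.05],[0.03,0,-0.05]],"angular":[[0,0,0],[0,0,0],[0,0,0],[0,0,0],[0,0,0],[0,0,0],[0,0,0]],"fingers":[4.6,4.6,5.1,5.5,6.2,6.2,6.2]}'
python3 chk.py wrist17
```

```text
clock: 19.9
tcp_pos: [0.665, 0.1961, 0.0715]
orientation: [0.003, 2.752, -0.002]
wrist_force: [-0.2, -0.7, 0.9]
opening: 0.734
(array([50.2,  0.4]), array([44. , 93.7]), 0.02) 0.001517076756930212
```

Released and no contact force. Back off along the normal, then look again.

```bash
python3 -m pendant '{"slide":[[-0.2,0,0.5],[-0.6,0,1.4],[-1.4,0,3.4],[-2.4,0,6],[-4,0,9],[-6,0,12],[-8,0,13],[-8,0,13]],"angular":[[0,0,0],[0,0,0],[0,0,0],[0,0,0],[0,0,0],[0,0,0],[0,0,0],[0,0,0]],"fingers":[6.5,6.5,6.5,6.5,6.5,6.5,6.5,6.5]}'
python3 -m pendant '{"slide":[[0,0,0],[0,0,0],[0,0,0]],"angular":[[0,0,0],[0,0,0],[0,0,0]],"fingers":[6.5,6.5,6.5]}'|grep -E "clock|tcp|force"
python3 chk.py wrist18
```

```text
clock: 20.75
tcp_pos: [0.5846, 0.1969, 0.2066]
orientation: [0.002, 2.747, 0.004]
wrist_force: [0.4, -0.2, -0.1]
opening: 0.762
clock: 21.05
tcp_pos: [0.5853, 0.1958, 0.2009]
wrist_force: [-0.6, 0.1, -0.5]
(array([49.8,  0.5]), array([43.9, 92.6]), 0.12) 0.15146855831614192
```

View pics/wrist18.png

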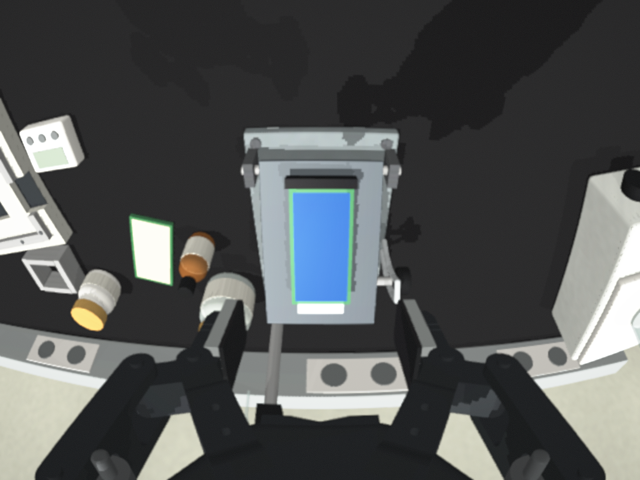

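The plate lies on the bed, against the ledge at (320,183), centred and square, with the jaws clear and the bystanders standing. I'll hand it in.

```bash
python3 -c "
from station import manip
print(manip.finish_job())"
```

```text
the job is handed in; nothing more can be done
None
```

The plate is lying coat up on the tilted bed with its lower edge against the ledge. It is let go, and the job was handed in at about 21 s; no verdict is reported.

- **Squaring:** I gripped the plate by its long edges and slid it to the end stop (about 12 N contact), then to the fence (about 19 N). The near corner touched the fence first and the plate then turned square: 8.7° measured against the board's 8.7°. Its centre measured about 0.7 mm off nominal in x and y, within calibration error.
- **Lifting:** I let go, lowered the fingertips into the reliefs, gripped at 40 N about 3 mm off mid-length and lifted. The lift looked clean in the wrist view.
- **Placing:** The bed pose from the image corners and from depth agreed (tilt 0.39 rad). I lowered the plate to contact, slid it down to the ledge and released it.
- **Last check (wrist camera, jaws clear):** The plate's origin was at x = 49.8 mm, y = 0.5 mm from rest, and 0.1° off square. The wrist force was at noise level and the bystanders appeared undisturbed.

**Not checked:** I did not re-measure the stand's angle or the bystander positions after release. Forces on the stand stayed under about 8 N. One top-camera check of the plate failed because the gripper was in the way, so I relied on the wrist camera.

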